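# Lower the lid press by its ratchet winder

### The job

The weighted ram of the lid press is held up by its ratchet: push the yellow release lever fully over to release, then take the crank handle, wind up just enough for the trapped pawl to spring clear, and keeping hold let the crank turn back slowly until the ram rests gently on the tin with all its weight. Never let the crank run away or force the ram down on the tin, then let go, leave the lever at release, and do not disturb the other things on the bench.

Things in the scene. Friction and masses are not known exactly. Their poses are not given: they have to be found in the camera images.
- crank_hub (a point): Point on the level crank shaft of the white press, in the vertical plane of the crank handle's middle, 185 mm above the table. Its axes are the press's: z up, y along the shaft (the crank is on the -y side), x from the column towards the tin (up to 0.3 rad off the robot's x). The crank turns in the x-z plane.
- handle (a point): Middle of the black crank handle: a freely spinning sleeve, 22 mm diameter, 90 mm long, lying along the shaft, sticking out to the press's -y side; 85 mm from crank_hub. Can be pinched from above, across x. Stays above or level with the hub. Once the pawl is clear the ram pulls it with 5 to 10 N along its circle in the lowering direction. Ignore this point's orientation.
- crank (a joint): Crank angle (rad). At 0 the arm leans 1.0 rad from upright to the press's -x; positive leans it further (winds up, 30 mm of ram per rad); negative lowers: the handle goes over the top towards +x. Starts near 0, held by the pawl in a tooth; goes back by 1.0 to 2.0 rad until the ram lands. It cannot hold or brake the ram by itself.
- pawl_lever (a joint): Angle of the release lever (rad): 0 to 0.1 = hold, leaning to the press's -x; 0.6 = release, leaning to +x; a stop at each end. It stays where it is left; moving it takes 2 to 3 N at its knob.
- lever_knob (a point): Centre of the yellow ball, 22 mm diameter, on top of the thin release lever, 75 mm above the lever's pin (along y), on the press's -y side above the ratchet wheel. It moves 45 mm towards the press's +x from hold to release. Free space at its -x side for fingers to push it.
- pawl (a joint): Angle of the red pawl relative to the release lever it is sprung to (rad). Lever at release: about -0.6 while the loaded tooth still traps the pawl, about -0.15 once it has sprung clear of the wheel. It springs clear by itself when the crank is wound up slightly (0.02 to 0.15 rad), which unloads the tooth.
- ram: Steel ram, about 2 kg, sliding up and down with the crank; round foot 72 mm across, origin at the centre of its underside. Below it a red tin is held in a nest; its lid's height differs by 26 mm between runs and is not measured, so landing must be felt: the handle then carries no load. Each newton pushed on along the handle's circle adds about 3 N on the tin (which bears 80 N).
- bean_jar: Bystander: amber glass jar with black cap, 72 mm across, 120 mm tall; origin at the centre of its underside. To be left alone.
- cup: Bystander: white mug, 76 mm across, 85 mm tall; origin at the centre of its underside. To be left alone.
- spare_tin: Bystander: red spare tin, 72 mm across, 75 mm tall; origin at the centre of its underside. To be left alone.
- carton: Bystander: cardboard box 90 x 70 x 60 mm; origin at the centre of its underside. To be left alone.
- tape_roll: Bystander: blue ring 90 mm across, 24 mm tall, lying flat; origin at the centre of its underside. To be left alone.

How it is judged:
By the outcome, as a careful person would: the job done as asked, in the order asked, and still so for the second after the job is handed in, with the robot touching nothing.
It also fails if it takes over 72 s, if anything falls off the work surface, if the arm or the gripper's body presses on something with over 40 N, if the wrist force passes 120 N, or if a joint passes its speed limit or range.

### The arm

A 7-joint arm with a two-finger parallel gripper is mounted at the origin on the work surface. World frame = base frame: x ahead of the robot, y to its left, z up, the work surface at z = 0. Lengths are in m, angles in rad, forces in N, time in s.
With the tool pointing down it reaches from about 0.425 to 1.025 m from the base axis. Payload 9.4 kg.
Tool frame: the origin (TCP) lies at the very end of the fingers, on their centre line; the grasp point (between the pads) lies 19 mm behind it; z points along the fingers, x is the direction in which the jaws open and shut, and the axes are right-handed (so a half turn about z gives the same grasp; the last joint's range is limited). The gripper opens to 93 mm and grips with 3 to 60 N. Pads are 15 mm wide; open, the fingers measure 128 mm over their backs; the gripper's body (75 mm by 188 mm) begins 65 mm behind the grasp point.
Start: joints at [1.227, 0.599, -0.003, 1.599, 0.002, 0.943, -0.08], TCP at [0.191, -0.699, 0.219] pointing down, gripper open.
Joint ranges: [-2.57, 2.57], [-0.35, 1.97], [-1.29, 1.29], [0.11, 2.56], [-1.05, 4.19], [0.11, 1.86], [-2.63, 2.63]. Speed limits (rad/s): [2.22, 2.22, 3.01, 3.01, 3.14, 3.14, 3.14].

### API

Orientations are given as a unit quaternion [w, x, y, z].
In Python, from workcell import r gives the robot as it stands. Calls block until the motion is done:
- r.reach(position, orientation): joint-space move of the TCP to a pose.
- r.line_to(position, rotation=None, rate=0.15, until_force=None): straight line of the TCP; rotation=None keeps the orientation; rate is the mean speed in m/s. With until_force (N) it stops when the force on the tool has changed by that much, and returns True; else False.
- r.movej(angles): joint-space move.
- r.gripper_to(opening, grip_force=None): opening from 0.0 (shut) to 1.0 (fully open); grip_force is the grip in N (None keeps the last); returns when the fingers have stopped.
- r.hold(seconds).
- r.ik(position, orientation): joint angles nearest the present ones, or None.
- r.state(): the state.
- r.get_image(name): name is "side" or "top"; returns (picture, depth): 400x640x3 uint8, red, green, blue; 400x640 float32, m along the optical axis (not along the pixel's ray), 0 where there is no reading.
- r.camera_params(name): a dict with "mtx" (3x3 intrinsics, pixels), "rvec" (rotation vector, rad) and "tvec" (3), from world to camera coordinates, as OpenCV has them. Camera axes: x right, y down, z forward; pixel columns grow to the right and rows downward; lengths in m; the calibration is good to about 2 mm. A picture is of the moment at which its call begins. camera_params takes no time and is no camera call.
A pose or a line that the arm cannot do raises r.IKError and nothing moves.
- r.finish_job(): hands the job in, once; it reports no verdict.
The state is a dict: "time_s": time; "joint_positions": joint angles; "dq": joint speeds; "effort": joint torques, N m; "ee_pos": TCP position; "tcp_rot": TCP orientation; "force": force on the tool from outside, world axes, zero at the start; "ft_torque": the same for the moment, N m; "opening": opening from 0.0 (shut) to 1.0 (fully open).
Only numpy, scipy, OpenCV 4.12 (cv2) and the standard library are available. Lean on these libraries where they do the work, as an engineer would, in place of code of your own. Each camera call takes 0.05 s, during which the arm holds its last target.

## Working session

There is one attempt and no reset: what is moved stays moved. The work goes in short steps, each a Python script; the robot and the scene stay as the last script left them, time stands still between calls to the robot, and variables do not carry over. Pictures are saved under pics/ and viewed, and the job is handed in when it is done.

```bash
ls; mkdir -p pics; python3 - <<'E'
from workcell import r
import cv2,numpy as np
print(r.state())
for n in("side","top"):
    im,d=r.get_image(n); cv2.imwrite(f"pics/{n}0.png",im[...,::-1]); np.savez(f"{n}0.npz",im=im,d=d)
    p=r.camera_params(n);print(n,p, (d>0).mean())
    R=cv2.Rodrigues(np.array(p['rvec']))[0];print(-R.T@np.array(p['tvec']).ravel())
E
```

```text
pics
{'time_s': 0.0, 'joint_positions': array([ 1.22731788,  0.60011246, -0.00255731,  1.60008013,  0.00174955,
        0.94291041, -0.07982044]), 'dq': array([-0.00187846,  0.00104462, -0.00106624,  0.00229107,  0.00045781,
       -0.00078739,  0.00026325]), 'effort': array([ 8.80811040e-04, -7.65060067e+01,  1.49738308e+00, -2.52358639e+01,
       -5.25803876e-02,  1.69160514e-02,  2.10222729e-04]), 'ee_pos': array([ 0.19101145, -0.69890186,  0.21778667]), 'tcp_rot': array([-4.20846639e-04,  7.94872235e-01, -6.06776368e-01, -6.25840593e-04]), 'force': array([-0.48792629, -0.97350938, -0.66354715]), 'ft_torque': array([0.01943581, 0.03403243, 0.04404889]), 'opening': 0.9942299578986012}
side {'mtx': array([[406.27474429,   0.        , 316.23558095],
       [  0.        , 406.27474429, 204.40948865],
       [  0.        ,   0.        ,   1.        ]]), 'rvec': array([ 0.85707907, -2.50533821,  1.14697756]), 'tvec': array([0.38613562, 0.38688796, 1.12487037])} 0.99582421875
[-0.04464305  0.71442211  1.02553616]
top {'mtx': array([[409.71569797,   0.        , 324.25792323],
       [  0.        , 409.71569797, 202.22037505],
       [  0.        ,   0.        ,   1.        ]]), 'rvec': array([ 2.09600514, -2.15315767,  0.20446638]), 'tvec': array([-0.00858952,  0.56126813,  1.14029069])} 0.9957109375
[ 0.33819313 -0.01579836  1.22504464]
```

View pics/side0.png

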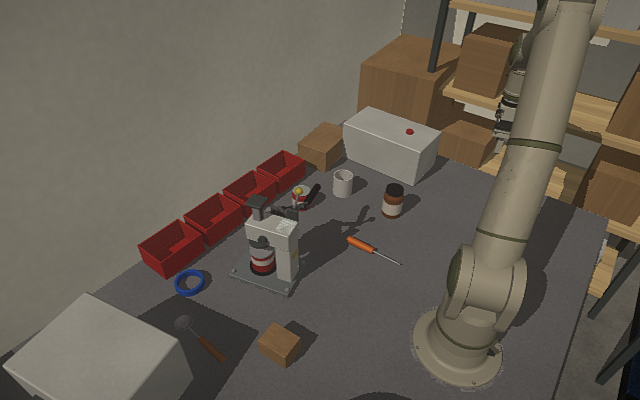

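View pics/top0.png

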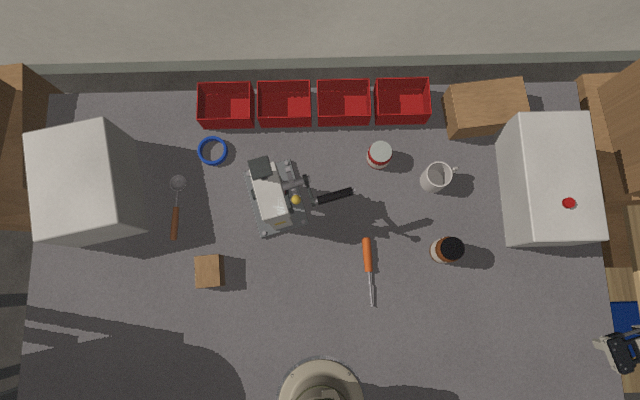

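The top view shows the press at about (275,195), the yellow knob at (295,200) and the black handle at (318–352, 190–202). I'll zoom in on both views.

```bash
cat > h.py <<'E'
import numpy as np,cv2
from workcell import r
def cam(n):
    p=r.camera_params(n);R=cv2.Rodrigues(np.array(p['rvec']))[0];t=np.array(p['tvec']).ravel();K=np.array(p['mtx']);return K,R,t
def ray(n,u,v):
    K,R,t=cam(n);d=R.T@np.linalg.solve(K,[u,v,1.]);return -R.T@t,d   # d has unit optical depth
def onz(n,u,v,z):
    c,d=ray(n,u,v);return c+d*(z-c[2])/d[2]
def cloud(n,d):
    K,R,t=cam(n);v,u=np.mgrid[:400,:640];P=np.stack([(u-K[0,2])/K[0,0]*d,(v-K[1,2])/K[1,1]*d,d],-1);return (P-t)@R
def tri(a,b):
    (c1,d1),(c2,d2)=ray(*a),ray(*b);s=np.linalg.lstsq(np.stack([d1,-d2],1),c2-c1,rcond=None)[0]
    p,q=c1+s[0]*d1,c2+s[1]*d2;return (p+q)/2,np.linalg.norm(p-q)
def proj(n,P):
    K,R,t=cam(n);q=K@(R@np.asarray(P)+t);return q[:2]/q[2]
E
python3 - <<'E'
from h import *
for n,(x,y,w,h) in dict(side=(215,170,120,130),top=(235,140,130,110)).items():
    f=np.load(f"{n}0.npz");im=f['im'];c=cv2.resize(im[y:y+h,x:x+w],None,fx=4.5,fy=4.5,interpolation=cv2.INTER_CUBIC);cv2.imwrite(f"pics/{n}z.png",c[...,::-1])
    P=cloud(n,f['d']);hsv=cv2.cvtColor(im,cv2.COLOR_RGB2HSV)
    m=cv2.inRange(hsv,(20,110,90),(35,255,255));k,l,s,ce=cv2.connectedComponentsWithStats(m)
    for i in range(1,k):
        if s[i,4]>8:print(n,'yellow',s[i],ce[i],np.median(P[l==i],0))
f=np.load("top0.npz");P=cloud("top",f['d']);im=f['im']
m=((im.max(2)<60)&(P[...,2]>.15)&(P[...,2]<.4)).astype(np.uint8);m[:,:300]=0;m[:,360:]=0
k,l,s,ce=cv2.connectedComponentsWithStats(m)
for i in range(1,k):
    if s[i,4]>20:
        q=P[l==i];print('black',s[i],ce[i],np.median(q,0));v=np.argwhere(l==i)[:,::-1].astype(np.float32);print(cv2.minAreaRect(v))
        a=q[:,1]
        for lo in np.percentile(a,[5,50,95]):print(np.median(q[abs(a-lo)<.005],0))
E
```

```text
side yellow [295 187   8   8  42] [298.16666667 190.71428571] [0.51655568 0.04864523 0.31668293]
top yellow [291 195  10   9  69] [295.33333333 199.20289855] [0.5187031  0.04342504 0.32050262]
top yellow [275 221   9   4  10] [279.4 222.7] [0.49322364 0.09944203 0.1277513 ]
black [303 175   6  13  45] [305.6        180.35555556] [0.59254905 0.02272251 0.19947152]
((305.57000732421875, 180.989990234375), (12.586502075195312, 4.242640495300293), 81.8698959350586)
[0.58265492 0.02009955 0.20649245]
[0.59072587 0.02266521 0.1999556 ]
[0.59783883 0.02777808 0.19850931]
black [317 187  37  18 307] [334.64820847 195.62214984] [ 0.54173877 -0.04903333  0.23885967]
((334.8868103027344, 195.603759765625), (8.51635456085205, 36.53790283203125), 74.05460357666016)
[ 0.54938382 -0.08653505  0.23862616]
[ 0.54037333 -0.04714199  0.23893927]
[ 0.53108863 -0.00988114  0.23908343]
black [318 398  16   2  21] [325.85714286 398.76190476] [ 0.08382009 -0.01423413  0.26722185]
((325.5, 398.5), (15.0, 1.0), -0.0)
[ 0.08254367 -0.02622042  0.26535345]
[ 0.08397971 -0.01423413  0.26962254]
[ 8.49261254e-02 -1.10951033e-04  2.71385861e-01]
```

View pics/sidez.png

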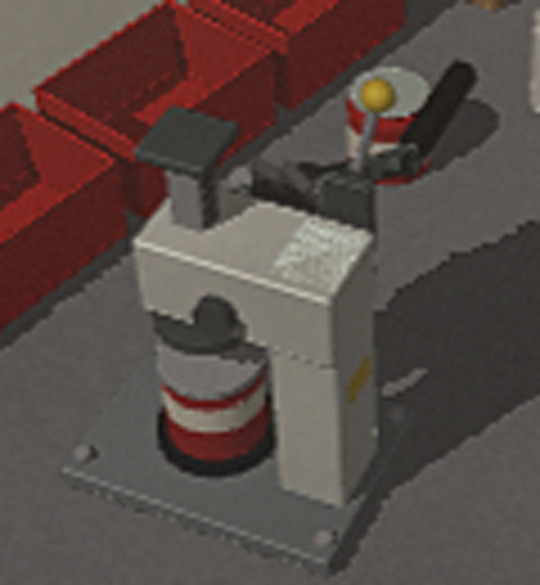

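View pics/topz.png

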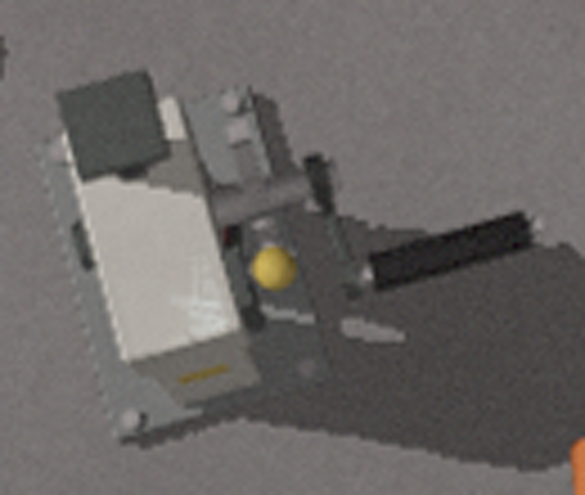

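Knob at top-view pixel (295,199). The handle spans (317–353, 187–204) and its depth gives a top surface at z≈0.239, which fits crank≈0. Next I'll refine with two views and check the heights around the press.

```bash
python3 - <<'E'
from h import *
k,e=tri(("top",295.33,199.2),("side",298.17,190.71));print('knob',k,e)
f=np.load("side0.npz");im=f['im'];P=cloud("side",f['d'])
m=((im.max(2)<60)&(P[...,2]>.2)&(P[...,2]<.26)&(P[...,1]<.0)&(P[...,1]>-.12)&(P[...,0]<.58)&(P[...,0]>.5)).astype(np.uint8)
q=P[m>0];print('side handle px',m.sum(),np.median(q,0));v=np.argwhere(m)[:,::-1].astype(np.float32);print(cv2.minAreaRect(v))
ts=cv2.minAreaRect(v)[0]
h,e=tri(("top",334.89,195.6),("side",*ts));print('handle',h,e)
t=np.load("top0.npz");T=cloud("top",t['d']);ti=t['im']
M=((ti.max(2)<60)&(T[...,2]>.225)&(T[...,2]<.26));M[:,:315]=0;M[:,356:]=0;q=T[M]
vx,vy,_,_=cv2.fitLine(q[:,:2].astype(np.float32),cv2.DIST_HUBER,0,.01,.01).ravel();print('yaw',np.arctan2(vx,-vy) if vy<0 else np.arctan2(-vx,vy), np.ptp(q,0))
mid=onz("top",334.89,195.6,.231);print('mid on z',mid)
# roof of column yaw / heights
for n,u,v in [("top",258,167),("top",270,195),("top",265,185),("top",306,181),("top",315,195)]:print((u,v),T[v,u])
m2=((T[...,2]>.22)&(ti.min(2)>120)).astype(np.uint8);m2[:,:240]=0;m2[:,310:]=0;m2[:150]=0;m2[235:]=0
vv=T[m2>0];print('roof z',np.median(vv[:,2]),cv2.minAreaRect((vv[:,:2]*1000).astype(np.float32)))
E
```

```text
knob [0.5205878  0.04371322 0.31249207] 0.0007544288310809494
side handle px 150 [ 0.53870758 -0.0439451   0.23737912]
((312.6538391113281, 193.26922607421875), (6.933752059936523, 22.46535873413086), 33.690067291259766)
handle [ 0.54232903 -0.04944527  0.23221647] 0.0009094104083338226
yaw 0.30802244 [0.48751508 0.08908246 0.0243222 ]
mid on z [ 0.54298393 -0.04926527  0.231     ]
(258, 167) [0.60248872 0.13083629 0.2973743 ]
(270, 195) [0.550679   0.11253026 0.22211234]
(265, 185) [0.57620729 0.12474647 0.22405386]
(306, 181) [0.58933733 0.02269168 0.20137263]
(315, 195) [0.59386573 0.00360023 0.00096164]
roof z 0.2244430573166882 ((477.34869384765625, 78.18035125732422), (321.68511962890625, 96.4559097290039), 17.341995239257812)
```

```bash
python3 - <<'E'
from h import *
t=np.load("top0.npz");T=cloud("top",t['d']);ti=t['im']
M=((ti.max(2)<60)&(T[...,2]>.225)&(T[...,2]<.26)&(T[...,0]>.5)&(T[...,0]<.58));M[:,:315]=0;M[:,356:]=0
px=np.argwhere(M)[:,::-1]; X=np.array([onz("top",u,v,.235)[:2] for u,v in px])
rr=cv2.minAreaRect((X*1000).astype(np.float32));print(rr)
vx,vy,_,_=cv2.fitLine(X.astype(np.float32),cv2.DIST_HUBER,0,.01,.01).ravel();s=-np.sign(vy);yaw=np.arctan2(s*vx,-s*vy);print('yaw',yaw)
ro=(T[...,2]>.215)&(T[...,2]<.235);ro[:,:245]=0;ro[:,295:]=0;ro[:150]=0;ro[235:]=0
print('roof',cv2.minAreaRect((T[ro][:,:2]*1000).astype(np.float32)))
yaw=.235
for sgn in (0,np.pi):
    a=yaw+sgn;c,s_=np.cos(a/2),np.sin(a/2);q=[0,c,s_,0]
    for p in ([.48,.03,.3],[.543,-.049,.212],[.61,-.03,.3],[.69,-.015,.2]):print(sgn,p,r.ik(p,q))
E
```

```text
((542.2255249023438, -49.241233825683594), (21.34674644470215, 90.57470703125), 14.741073608398438)
yaw 0.26058242
roof ((566.132568359375, 101.17782592773438), (139.46115112304688, 101.82019805908203), 14.81924819946289)
0 [0.48, 0.03, 0.3] [ 0.37569497  0.26824364 -0.68967299  2.01126031  0.21160386  0.93220965
 -0.18852037]
0 [0.543, -0.049, 0.212] [ 0.35953857  0.4350741  -0.51491868  1.9967643   0.2986443   0.78306601
 -0.09437431]
0 [0.61, -0.03, 0.3] [ 0.35447904  0.43220574 -0.57337714  1.75271676  0.26740616  1.03519183
 -0.07977504]
0 [0.69, -0.015, 0.2] [ 0.2507613   0.6192253  -0.49824288  1.68111151  0.35281789  0.9317969
 -0.14744264]
3.141592653589793 [0.48, 0.03, 0.3] [-1.01221616  0.35582484  1.13585561  2.08074916 -0.40038304  0.94509182
 -2.56520118]
3.141592653589793 [0.543, -0.049, 0.212] [-0.71451839  0.63235007  1.11843762  2.0586598  -0.73215745  0.9193924
 -2.0935807 ]
3.141592653589793 [0.61, -0.03, 0.3] [-0.72662255  0.59365677  1.12103145  1.81744885 -0.59492087  1.11717579
 -2.30152185]
3.141592653589793 [0.69, -0.015, 0.2] [-0.65536908  0.83942834  1.11240585  1.74243334 -0.83703868  1.1167863
 -2.17477669]
```

Yaw is about 0.258, confirmed by both the handle and the roof. The handle mid-point is (0.5425,-0.0493,0.2315) and the knob (0.5206,0.0437,0.3125). I'll push the lever now.

```bash
cat >> h.py <<'E'
YAW=.258
PX=np.array([np.cos(YAW),np.sin(YAW),0]);PY=np.array([-np.sin(YAW),np.cos(YAW),0]);Z=np.array([0,0,1.])
Q=[0,np.cos(YAW/2),np.sin(YAW/2),0]
H0=np.array([.5425,-.0493,.2315]);KN=np.array([.5206,.0437,.3125])
HUB=H0+.0715*PX;HUB[2]=.185
def snap(tag):
    out=[]
    for n,(x,y,w,h) in dict(side=(215,150,130,130),top=(235,130,130,130)).items():
        im,d=r.get_image(n);np.savez(f"{n}_{tag}.npz",im=im,d=d)
        out.append(cv2.resize(im[y:y+h,x:x+w],(400,400),interpolation=cv2.INTER_CUBIC))
    cv2.imwrite(f"pics/{tag}.png",np.hstack(out)[...,::-1])
def F():
    s=r.state();return s['time_s'],s['ee_pos'],s['force']
E
python3 - <<'E'
from h import *
p=r.state()['ee_pos']
r.line_to([p[0],p[1],.42],rate=.3)
r.gripper_to(0.0,20)
s=KN-.055*PX;s[2]=.298
r.reach([*s[:2],.42],Q);print(F())
r.line_to(s,rate=.15);print(F())
r.hold(.2);print(F())
# to just before contact then push
r.line_to(s+.018*PX,rate=.08);a=F();print(a)
hit=r.line_to(s+.078*PX,rate=.05,until_force=9);b=F();print(hit,b,'travel',(b[1]-s)@PX,'f',(b[2]-a[2])@PX)
snap("lev1")
E
```

```text
(5.125, array([0.46772025, 0.02881907, 0.4198733 ]), array([0.02593507, 0.56056368, 0.3647739 ]))
(6.0917, array([0.46788448, 0.02987849, 0.29864389]), array([-0.79224944, -0.05818318,  0.61068941]))
(6.2917, array([0.46776249, 0.02970942, 0.29867096]), array([-0.27515893,  0.10392321,  0.28783509]))
(6.6667, array([0.48532525, 0.03462613, 0.29784372]), array([-0.83209041, -0.36387941,  0.38779593]))
True (7.6333, array([0.53390425, 0.04719096, 0.29677176]), array([-1.96647276, -1.65699433,  1.39740281])) travel 0.06875461547744843 f -1.4267715279924462
```

View pics/lev1.png

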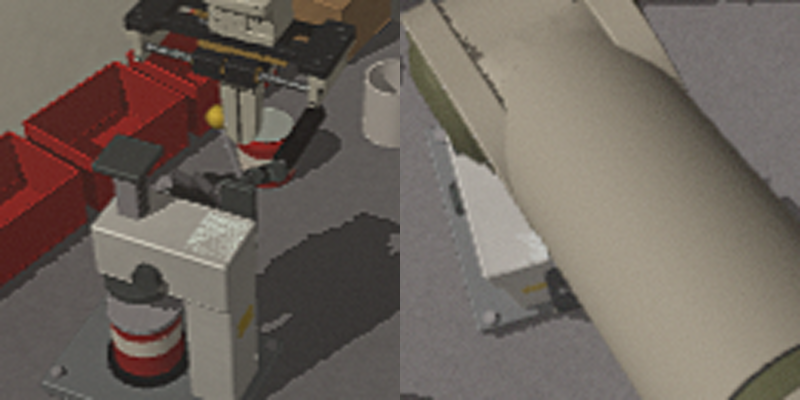

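In the side view the yellow knob is now leaning towards the ram, at (215,117) in the left panel, with the fingers behind it. I'll check that it sits on its stop with a slow second push.

```bash
python3 - <<'E'
from h import *
s=KN-.055*PX
r.hold(.2);a=F();print(a[2]@PX)
p=a[1].copy();p[2]=.2975
hit=r.line_to(p+.012*PX,rate=.02,until_force=8);b=F();print(hit,'travel',(b[1]-s)@PX,b[2]@PX)
r.hold(.1);b=F();print('travel',(b[1]-s)@PX,b[2]@PX)
im,d=r.get_image("side");hsv=cv2.cvtColor(im,cv2.COLOR_RGB2HSV);m=cv2.inRange(hsv,(20,110,90),(35,255,255));m[:,:270]=0;m[:,320:]=0;m[210:]=0
k,l,st,ce=cv2.connectedComponentsWithStats(m);print(st[1:],ce[1:],"pred",proj("side",KN),proj("side",KN+.0445*PX))
E
```

```text
-1.2356900649113658
True travel 0.06851916842296985 -1.4032182680801286
travel 0.0684846854294896 -1.3973586951319894
[[280 163   5   3   8]
 [286 166   1   1   1]
 [288 166   2   1   2]
 [298 168   1   1   1]
 [300 168   2   2   2]
 [306 170   1   1   1]
 [282 184   6   7  31]] [[281.625      164.5       ]
 [286.         166.        ]
 [288.5        166.        ]
 [298.         168.        ]
 [300.5        168.5       ]
 [306.         170.        ]
 [284.80645161 187.5483871 ]] pred [298.30159602 190.73620554] [283.8824389  186.74145557]
```

```bash
python3 - <<'E'
from h import *
s=KN-.055*PX
p=F()[1].copy();p[2]=.2975
for i in range(8):
    p=p+.001*PX
    r.line_to(p,rate=.02);b=F();f=b[2]@PX;print(b[0],'cmd',(p-s)@PX,'travel',(b[1]-s)@PX,f,b[2])
    if f<-9:break
im,d=r.get_image("side");hsv=cv2.cvtColor(im,cv2.COLOR_RGB2HSV);m=cv2.inRange(hsv,(20,110,90),(35,255,255));m[:175]=0;m[:,:270]=0;m[:,320:]=0;m[210:]=0
k,l,st,ce=cv2.connectedComponentsWithStats(m);print(st[1:],ce[1:])
E
```

```text
8.625 cmd 0.06944164087685757 travel 0.06872096990866183 -3.8764996127143094 [-3.83899245 -0.6449975  -0.92370217]
8.875 cmd 0.07044164087685753 travel 0.0689531642169494 -7.013914390389234 [-6.71156465 -2.05562749  1.75486204]
9.125 cmd 0.07144164087685749 travel 0.06911050883246113 -10.824570162329833 [-10.62493064  -2.16071806   3.3641239 ]
[[282 185   6   6  28]] [[284.5        187.57142857]]
```

Lever is on its stop (force rises to 11 N with no further motion, and the knob matches the predicted release pixel). Now the handle.

```bash
python3 - <<'E'
from h import *
p=F()[1]
r.line_to(p-.03*PX,rate=.15)
q=p-.03*PX;q[2]=.36;r.line_to(q,rate=.25)
r.gripper_to(0.6,10)
T=H0.copy();T[2]-=.019
r.line_to([T[0],T[1],.36],rate=.25)
r.hold(.3)
print(F()); snap("pre")
hit=r.line_to(T,rate=.12,until_force=12);print(hit,F())
r.hold(.3);a=F();print('base',a)
np.save("base.npy",a[2])
snap("pre2")
E
```

```text
(11.7833, array([ 0.5423035 , -0.04837772,  0.36026113]), array([ 0.09270488, -0.46324316,  0.87556445]))
False (13.2583, array([ 0.54288406, -0.04922816,  0.21312508]), array([-0.87619798, -0.12330788,  0.32294355]))
base (13.5583, array([ 0.54261368, -0.0493533 ,  0.21279529]), array([0.91084939, 0.50295118, 0.4206955 ]))
```

View pics/pre.png

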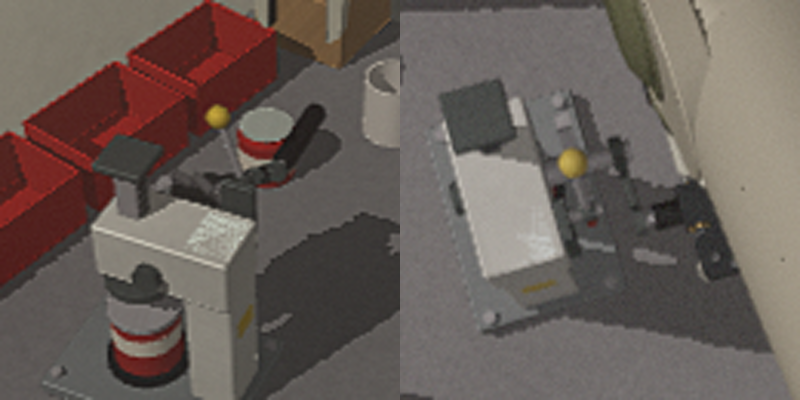

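View pics/pre2.png

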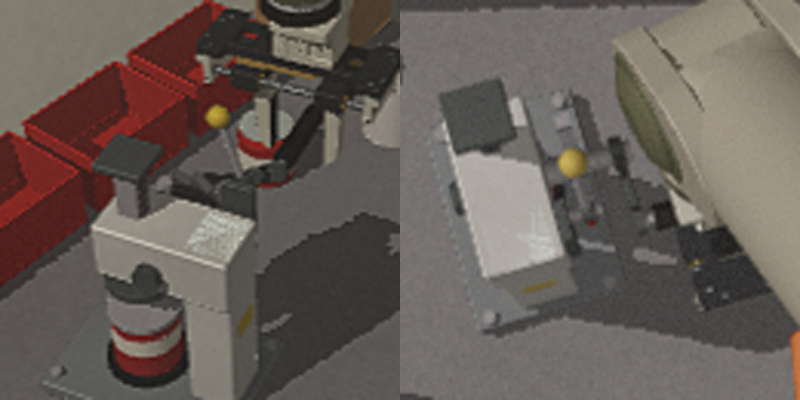

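The lever is at release and the handle sits between the fingers. Red pawl bits are visible in the top panel at (558,190) and (592,222). Gripping now.

```bash
python3 - <<'E'
from h import *
b=np.load("base.npy")
def show(t):
    a=F();f=a[2]-b;print(t,round(a[0],2),a[1],'x,y,z',np.round([f@PX,f@PY,f[2]],2),r.state()['opening'])
show(0)
r.gripper_to(0.0,10);r.hold(.2);show('g10')
r.gripper_to(0.0,45);r.hold(.2);show('g45')
snap("grip")
E
```

```text
0 13.66 [ 0.54253235 -0.04931479  0.21263315] x,y,z [-1.92 -0.23 -1.01] 0.6031474994812005
g10 14.5 [ 0.54306794 -0.04912876  0.21268691] x,y,z [ 2.9  -0.65 -0.61] 0.23259833048492687
g45 14.92 [ 0.54303195 -0.04915071  0.21263789] x,y,z [ 4.12  0.3  -0.76] 0.22624350174092422
```

View pics/grip.png

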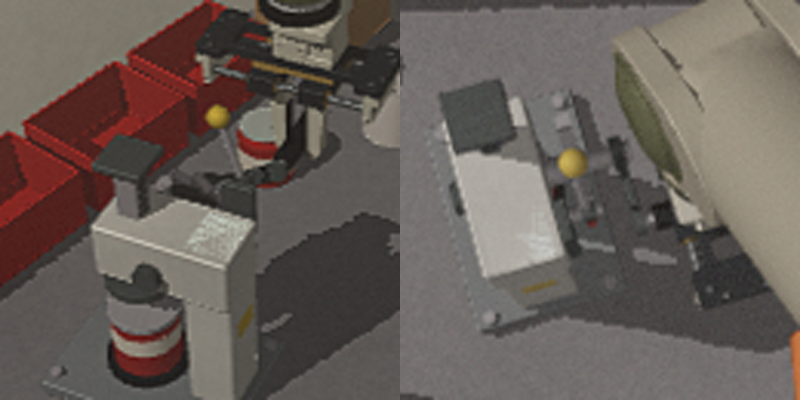

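```bash
cat >> h.py <<'E'
def red():
    im,d=r.get_image("top");hsv=cv2.cvtColor(im,cv2.COLOR_RGB2HSV)
    m=cv2.inRange(hsv,(0,110,50),(8,255,255))|cv2.inRange(hsv,(172,110,50),(180,255,255))
    m[:180]=0;m[215:]=0;m[:,:280]=0;m[:,308:]=0
    k,l,s,c=cv2.connectedComponentsWithStats(m,connectivity=8)
    return [(int(s[i,4]),np.round(c[i],1).tolist()) for i in range(1,k) if s[i,4]>1]
CEN=np.array([.5430,-.0492,.2126])+.0712*PX-.0466*Z
def pt(c,cen=CEN):      # crank angle c -> TCP
    a=1+c;return cen+.085*(-np.sin(a)*PX+np.cos(a)*Z)
def obs(n=4,cen=CEN):
    A=[]
    for _ in range(n):
        if n>1:r.hold(.03)
        s=r.state();A.append(np.r_[s['ee_pos'],s['force']])
    A=np.mean(A,0);v=A[:3]-cen;x,z=v@PX,v[2];c=np.arctan2(-x,z)-1;a=1+c
    rad=-np.sin(a)*PX+np.cos(a)*Z;tan=np.cos(a)*PX+np.sin(a)*Z   # tan: lowering
    f=A[3:];return s['time_s'],c,np.hypot(x,z),f@tan,f@rad,f@PY,s['opening']
E
python3 - <<'E'
from h import *
np.set_printoptions(precision=3,suppress=True)
print(red(),np.array(obs()))
for c in (.02,.04,.06,.08,.10):
    r.line_to(pt(c),rate=.02);print(c,np.array(obs()),red())
snap("wind")
E
```

```text
[(4, [297.0, 202.2])] [15.2   -0.01   0.085  2.243 -5.031 -0.576  0.228]
0.02 [15.592  0.01   0.085  7.44   1.708 -0.594  0.225] [(24, [297.8, 205.2])]
0.04 [16.025  0.03   0.085  7.177  1.568  0.186  0.223] [(2, [285.0, 191.5]), (24, [297.9, 205.2])]
0.06 [16.458  0.05   0.085  7.769  1.395 -0.34   0.227] [(2, [285.0, 191.5]), (24, [297.9, 205.2])]
0.08 [16.892  0.07   0.085  7.685  0.68   0.329  0.225] [(2, [285.0, 191.5]), (24, [297.9, 205.2])]
0.1 [17.325  0.09   0.085  7.65   0.378 -0.145  0.223] [(24, [297.9, 205.2])]
```

View pics/wind.png

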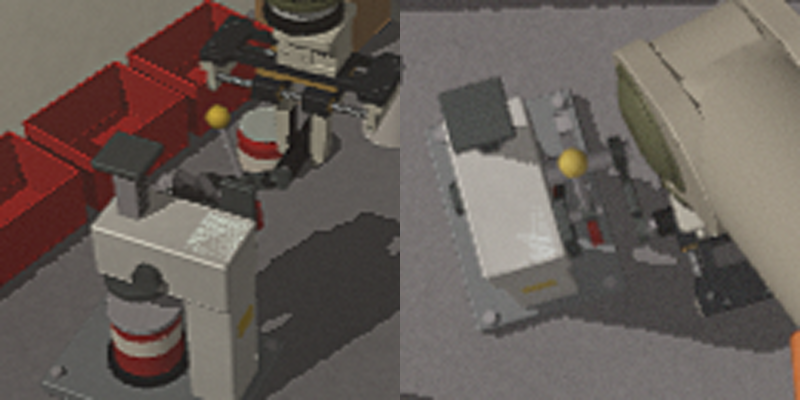

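The pawl is clear: the red blob grew from 4 to 24 px at (298,205), and the handle now carries a steady 7.6 N. Lowering slowly, stopping if the load drops.

```bash
python3 - <<'E'
from h import *
np.set_printoptions(precision=3,suppress=True)
c=.10
while c>-.94:
    c-=.04
    r.line_to(pt(c),rate=.03);o=obs(2);print(round(c,3),np.array(o))
    if o[3]<4.5 or abs(o[4])>12: print('STOP');break
np.save("c.npy",c)
E
```

```text
0.06 [17.808  0.047  0.085  8.762  1.464  0.668  0.226]
0.02 [18.142  0.007  0.085  8.345  2.019  0.386  0.229]
-0.02 [18.475 -0.034  0.085  8.262  2.197  0.121  0.225]
-0.06 [18.808 -0.074  0.085  8.481  2.884  0.001  0.223]
-0.1 [19.142 -0.115  0.085  8.378  3.96  -0.443  0.225]
-0.14 [19.475 -0.155  0.085  8.351  3.76   0.25   0.222]
-0.18 [19.808 -0.196  0.085  8.231  4.374 -0.27   0.226]
-0.22 [20.142 -0.237  0.085  8.369  4.548  0.242  0.227]
-0.26 [20.475 -0.278  0.085  8.175  5.266  0.207  0.227]
-0.3 [20.808 -0.319  0.085  7.981  6.724  0.004  0.229]
-0.34 [21.142 -0.36   0.085  9.013  5.902 -0.026  0.226]
-0.38 [21.475 -0.402  0.085  8.846  6.157  0.242  0.225]
-0.42 [21.808 -0.443  0.085  8.608  6.832 -0.251  0.224]
-0.46 [22.142 -0.485  0.085  8.863  6.167  0.093  0.225]
-0.5 [22.475 -0.526  0.086  8.822  6.451 -0.397  0.224]
-0.54 [22.808 -0.567  0.086  8.494  6.281  0.09   0.226]
-0.58 [23.142 -0.608  0.086  8.406  6.407 -0.077  0.226]
-0.62 [23.475 -0.649  0.086  9.132  5.443 -0.853  0.224]
-0.66 [23.808 -0.69   0.086  8.288  5.181 -0.377  0.224]
-0.7 [24.142 -0.73   0.086  9.07   4.602 -0.294  0.221]
-0.74 [24.475 -0.77   0.086  9.205  4.804  0.11   0.226]
-0.78 [24.808 -0.81   0.086  9.399  3.444  0.366  0.228]
-0.82 [25.142 -0.85   0.086  9.193  4.151 -0.038  0.223]
-0.86 [25.475 -0.89   0.086  9.323  3.4   -0.814  0.226]
-0.9 [25.808 -0.929  0.086  9.257  2.555  0.678  0.226]
-0.94 [26.142 -0.969  0.086  8.639  3.084  0.26   0.223]
```

```bash
python3 - <<'E'
from h import *
np.set_printoptions(precision=3,suppress=True)
c=float(np.load("c.npy"));st=.015;i=0
while c>-2.1:
    c-=st
    r.line_to(pt(c),rate=.03);o=obs(2)
    if o[3]<6 :o=obs(4);st=.006
    else: st=.015
    i+=1
    if i%6==0 or o[3]<7:print(round(c,3),np.array(o))
    if o[3]<.3 or abs(o[4])>14 or o[0]>56: print('STOP');break
np.save("c.npy",c)
E
```

```text
-1.03 [28.042 -1.056  0.086  8.848  2.864  0.005  0.224]
-1.105 [29.758 -1.116  0.086  4.205  6.381  0.447  0.225]
-1.111 [30.208 -1.117  0.086  2.168  7.716  0.28   0.224]
-1.117 [30.658 -1.117  0.086 -0.26   9.202  0.737  0.225]
STOP
```

The load fell to zero and the angle stalled at -1.117, so the ram has landed. I'll relieve the residual radial force, then check visually.

```bash
python3 - <<'E'
from h import *
np.set_printoptions(precision=3,suppress=True)
c=float(np.load("c.npy"))
print(np.array(obs(6)))
r.line_to(pt(c)+.0018*Z,rate=.02);r.hold(.1);print(np.array(obs(6)))
snap("land")
E
```

```text
[30.858 -1.117  0.086  0.182  8.69   0.724  0.228]
[31.408 -1.115  0.086  5.749 -2.72   0.657  0.225]
```

View pics/land.png

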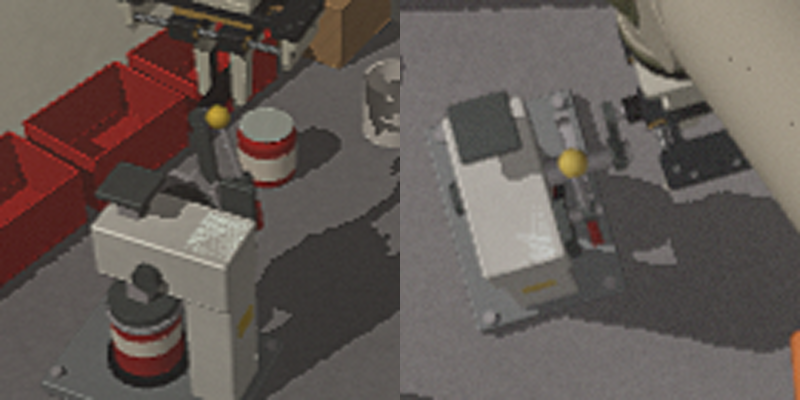

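The ram foot has moved down and appears to be on the lid (left panel, about (145,290)). The relief move put some load back on the hand, so I'll ease forward again until it reads zero.

```bash
python3 - <<'E'
from h import *
np.set_printoptions(precision=3,suppress=True)
c=float(np.load("c.npy"));p=pt(c)+.0018*Z
for i in range(7):
    p=p+.0004*PX;r.line_to(p,rate=.02);o=obs(5);print(np.array(o))
    if o[3]<.3:break
np.save("p.npy",p)
E
```

```text
[31.925 -1.116  0.086  4.465 -4.855  1.843  0.226]
[32.342 -1.116  0.086  1.863 -7.784  3.628  0.224]
[32.758 -1.117  0.086 -1.874 -8.134  4.681  0.227]
```

Zero load crossed and the angle is unchanged at -1.117, so the ram sits on the tin. Letting go.

```bash
python3 - <<'E'
from h import *
np.set_printoptions(precision=3,suppress=True)
r.gripper_to(0.6);r.hold(.2);print(np.array(obs(5)))
p=F()[1]
print(r.line_to([p[0],p[1],.42],rate=.15,until_force=12))
q=np.array([.45,-.35,.42]);r.line_to(q,rate=.3);r.hold(.5)
print(F()); snap("end")
im,d=r.get_image("top");cv2.imwrite("pics/endtop.png",im[...,::-1])
E
```

```text
[33.883 -1.128  0.087 -0.257  0.359 -0.39   0.601]
False
(37.0167, array([ 0.45, -0.35,  0.42]), array([0.328, 0.098, 0.121]))
```

View pics/end.png

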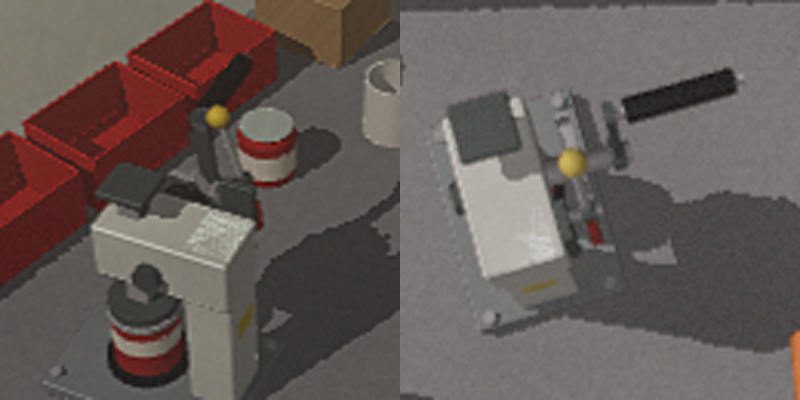

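View pics/endtop.png

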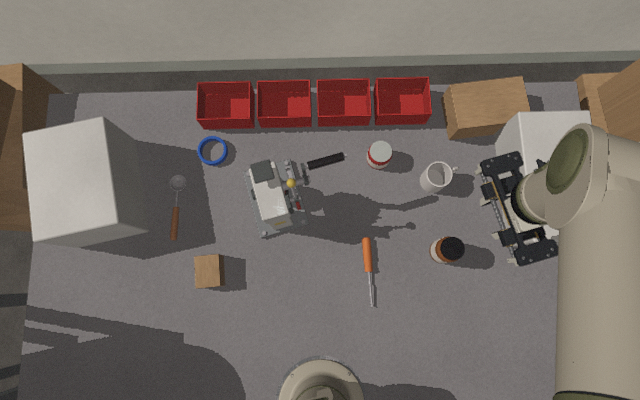

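The handle at (307–345,153–168) stayed where I left it, the knob is still at release, and the bystanders are at their original pixels. One last stability check, then I hand in.

```bash
python3 - <<'E'
from h import *
a=np.load("top_end.npz");im,d=r.get_image("top")
T=cloud("top",d);print('cap z',np.median(T[163:172,256:264,2]))
hm=lambda i:np.argwhere((i[140:185,305:350].max(2)<50)).mean(0);print(hm(a['im']),hm(im),red())
o=np.load("top0.npz")['im'].astype(int);df=abs(o-im).max(2)>60;df[:,470:]=0;df[140:260,240:420]&=True
k,l,s,c=cv2.connectedComponentsWithStats(df.astype(np.uint8));print([s[i].tolist() for i in range(1,k) if s[i,4]>15])
r.finish_job()
E
```

```text
cap z 0.26028329633189284
[20.825      20.17857143] [20.92553191 20.03900709] [(25, [297.8, 205.3])]
[[307, 153, 37, 17, 289], [255, 179, 8, 5, 24], [287, 179, 6, 7, 31], [324, 187, 29, 9, 95], [292, 196, 7, 8, 45]]
the job is handed in; nothing more can be done
```

The ram is resting on the tin, the crank is released and the job is handed in, at about 37 s on the robot's clock. There was no verdict from the system.

- **Lever:** I pushed it onto its stop. The force rose to 11 N with no further travel, and the knob sits within about 1 pixel of its predicted release position. The first push stopped early on its force limit, so I confirmed the stop with a second, slower push.
- **Crank:** I gripped the handle and wound it up. The pawl had already sprung clear at the first 0.02 rad step, as the top view showed. I kept winding to about 0.1 rad before looking at the result, so it went a little further than "just enough".
- **Lowering:** I held the handle while the crank turned back, with a steady load of about 8–9 N, until the load dropped to zero and the angle stalled at about -1.12 rad.
- **Landing:** Relieving a sideways force at the end briefly put about 6 N back on the hand. I eased it off, slightly past zero, to about 2 N along the handle's circle, or roughly 6 N extra on the tin, and then let go.

**Last checks:**
- The ram cap dropped about 37 mm by depth, against about 33–34 mm expected from the crank angle. The few mm of difference is probably depth error.
- The handle stayed still after release, the pawl is still clear and the robot is touching nothing.
- In the top view the only changes outside the area hidden by the arm are at the press and its shadow. The far right side was not compared by pixel, but the cup and jar look unmoved.

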